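# Saucepan on the hob, handle turned in

### The job

Get the lidded saucepan on the induction hob ready to heat, sliding it on the glass without lifting or tipping it: bring it to the centre of the marked ring, with its handle turned to point to the right (seen from the robot, facing the hob's control strip), parallel to the hob's front edge. Then press the hob's start button. Leave everything else on the bench where it is.

Things in the scene. Friction and masses are not known exactly. Their poses are not given: they have to be found in the camera images.
- hob: portable induction hob, fixed: steel body 360 mm deep (x) by 320 mm wide (y), black glass top 66 mm above the bench, the glass 285 mm deep and 300 mm wide, its centre 32 mm behind the origin. Origin: centre of its underside, on the bench. Its x axis points from the front edge (with the control strip, towards the robot) to the back, y to its left, z up; 'right' is -y.
- ring (a point): centre of the white ring of 87 mm radius marked on the glass, at the height of the glass top (66 mm above the bench), 20 mm behind the hob's origin; axes as the hob's
- pan: lidded steel saucepan on the hob, 0.9 kg: round wall of 70 mm radius, 75 mm high; lid fixed on, its knob's top 106 mm up. Origin: centre of underside; x along the handle, away from the pan; z up. Level flat bar handle 22 mm wide, 12 mm thick, mid-height 62 mm up, reaching 218 mm from the pan's axis. A few newtons slide it; a sideways push on the handle swings it roughly about its axis.
- handle_end (a point): the tip of the saucepan's handle: on its centre line, 218 mm from the pan's axis, 62 mm above the pan's underside
- start (a joint): the start button: how far it is pressed, m; 0 up, 0.005 fully down (about 5 N); it springs back
- start_top (a point): centre of the top face of the start button: a round steel push button 28 mm across in a black collar, at the right-hand end of the control strip along the hob's front, pressed straight down
- open_pan: bystander: smaller saucepan without a lid (124 mm across, 70 mm high, handle along its x axis reaching 200 mm from its axis) standing on the bench beside the hob; origin centre of underside
- bowl: bystander: steel bowl, 150 mm across, 65 mm high; origin centre of underside
- jug: bystander: steel jug, 90 mm across, 95 mm high, handle at its +y; origin centre of underside
- spatula: bystander: kitchen spatula, black grip and steel blade, 270 mm long, lying on the bench left of the hob, along its own x axis
- scraper: bystander: bench scraper, 150 mm wide steel blade with a wooden grip 20 mm high, lying on the bench left of the hob; origin under its middle
- shaker: bystander: steel sugar shaker with a domed top, 56 mm across, 92 mm high, on the bench right of the hob, near its front; origin centre of underside

How it is judged:
On the way, in this order (a step that is already met when the one before it is completed fails the run):
1. the saucepan stands on the glass, centred on the ring, handle pointing right, parallel to the front edge (horizontal distance between pan and ring below 0.018 m and angle between the x axis of pan and the y axis of ring, either way round below 0.2 rad and y of handle_end in the frame of ring below -0.15 m and z of pan in the frame of ring between -0.004 and 0.004 m and angle between pan's own z axis and vertical below 0.05 rad and linear speed of pan below 0.01 m/s), for 0.2 s.
2. the start button is pressed with the saucepan in place (value of joint start above 0.0035 m and horizontal distance between pan and ring below 0.018 m and angle between the x axis of pan and the y axis of ring, either way round below 0.2 rad and y of handle_end in the frame of ring below -0.15 m and z of pan in the frame of ring between -0.004 and 0.004 m and angle between pan's own z axis and vertical below 0.05 rad), for 0.05 s.
At the end, for the whole second after the job is handed in: The saucepan stands level on the glass at rest, its axis within 18 mm of the ring's centre, its handle pointing to the hob's right within 0.2 rad of the front edge's direction; the start button, pressed after the pan was in place, is up again (all of step 1 and value of joint start below 0.0015 m); the robot touches nothing.
It fails at once if the saucepan is lifted off the glass or tipped (z of pan in the frame of ring above 0.012 m or angle between pan's own z axis and vertical above 0.15 rad).
It fails at once if something else on the bench is moved or knocked over (distance of any of open_pan, bowl, jug, spatula, scraper, shaker from where it was at the start of the episode above 0.03 m or angle between any of open_pan, bowl, jug, shaker's own z axis and vertical above 0.5 rad).
It also fails if it takes over 72 s, if anything falls off the work surface, if the arm or the gripper's body presses on something with over 40 N, if the wrist force passes 120 N, or if a joint passes its speed limit or range.

### The arm

A 6-joint arm with a two-finger parallel gripper is mounted at the origin on the work surface. World frame = base frame: x ahead of the robot, y to its left, z up, the work surface at z = 0. Lengths are in m, angles in rad, forces in N, time in s.
With the tool pointing down it reaches from about 0.35 to 0.775 m from the base axis. Payload 7.3 kg.
Tool frame: the origin (TCP) lies on the centre line of the jaws, within the pads' length; the fingertips stand 14 mm ahead of it and the grasp point (between the pads) lies 5 mm behind it; y points along the fingers, x is the direction in which the jaws open and shut, and the axes are right-handed (so a half turn about y gives the same grasp; the last joint's range is limited). The gripper opens to 92 mm and grips with 3 to 60 N. Pads are 19 mm wide; open, the fingers measure 130 mm over their backs; the gripper's body (75 mm by 190 mm) begins 47 mm behind the grasp point.
Start: joints at [1.12, 0.342, 1.524, -0, 1.275, -0.146], TCP at [0.158, 0.501, 0.241] pointing down, gripper open.
Joint ranges: [-2.53, 2.53], [-0.77, 2.02], [0.04, 2.7], [-1, 4.14], [0.28, 2.66], [-3.11, 3.11]. Speed limits (rad/s): [2.57, 2.57, 3.14, 3.14, 3.14, 3.14].

### API

Orientations are given as a unit quaternion [x, y, z, w].
In Python, from cell import env gives the robot as it stands.
- The arm moves only by the tool arm_command, never from a script. Its argument "plan" is a list of rows, each a list of 5 numbers: the opening, from 0 (shut) to 1 (fully open), then the shift along the tool's x, y, z in m, then the turn about the tool's y in rad. In form: [[grip, tx, ty, tz, roll], ...]. A call has 1 to 10 rows; each row is the pose to reach, as a shift and turn from the pose commanded when the call began, along the tool's axes at that moment; what a row does not reach only later rows make up. A row lasts 1/10 s, in which the tool goes at most 50 mm and 8.59 degrees, less where a joint would pass 70% of its speed; a pose out of reach is approached as far as the arm can. A call with a gripper value outside its range is refused whole. The fingers move at their own pace and stop on an object; "force" is the grip in N (left out, the last holds). Time passes only in rows, so rows that repeat a pose let the fingers close. It gives the time, the measured TCP pose, the force and the opening at its end, in the units of the state.
- env.state(): the state, without advancing time (a new reading comes with each control period).
- env.capture(name): name is "scene" or "top" or "wrist"; returns the picture (400x640x3 uint8, red, green, blue); there is no depth.
- env.camera_params(name): a dict with "camera_matrix" (3x3 intrinsics, pixels), "T" (4x4, takes a point from camera to world coordinates). Camera axes: x right, y up, looking along -z (the intrinsics and any distortion apply to the point x, -y, -z); pixel columns grow to the right and rows downward; lengths in m; the calibration is good to about 2 mm. A picture is of the moment at which its call begins: read the wrist's pose just before it. camera_params takes no time and is no camera call; for the wrist camera it gives the pose at the moment of the call.
- env.sign_off(): hands the job in, once; it reports no verdict.
The state is a dict: "clock": time; "joint_positions": joint angles; "dq": joint speeds; "joint_efforts": joint torques, N m; "eef_pos": TCP position; "tcp_rot": TCP orientation; "wrist_force": force on the tool from outside, world axes, zero at the start; "ft_torque": the same for the moment, N m; "gripper_width": finger opening in m.
Only numpy, scipy, OpenCV 4.12 (cv2) and the standard library are available. Lean on these libraries where they do the work, as an engineer would, in place of code of your own. Each camera call takes 0.05 s, during which the arm holds its last target. There are 200 camera calls.

## Working session

There is one attempt and no reset: what is moved stays moved. The work goes in short steps, Python scripts to look and compute and a tool call to move; the robot and the scene stay as the last step left them, time stands still between calls to the robot, and variables do not carry over. Pictures are saved under pics/ and viewed, about 8 in all and at most 12, crops included, and the job is handed in when it is done.

Besides the shell and the picture viewer there is one more tool, called after "Request:" as name(argument=value, ...), one argument or row to a line, values as JSON. arm_command: Moves the arm, as the interface text tells. Its arguments: {"type":"object","properties":{"plan":{"type":"array"},"force":{"type":"number"}},"required":["plan"]}

```bash
mkdir -p pics; ls
python3 - <<'E'
from cell import env
import cv2,numpy as np
np.set_printoptions(precision=4,suppress=True)
s=env.state();print(s)
for n in("scene","top"):
    im=env.capture(n);cv2.imwrite(f"pics/{n}0.png",im[...,::-1]);p=env.camera_params(n);print(n,p)
E
```

```text
pics
{'clock': 0.0, 'joint_positions': array([ 1.12  ,  0.3427,  1.525 , -0.    ,  1.2754, -0.146 ]), 'dq': array([0.0017, 0.    , 0.001 , 0.0002, 0.0014, 0.0018]), 'joint_efforts': array([ -0.0009, -43.1234, -24.4218,   0.0718,   0.0559,  -0.0001]), 'eef_pos': array([0.1574, 0.5004, 0.24  ]), 'tcp_rot': array([ 0.5704,  0.4178, -0.4188, -0.5698]), 'wrist_force': array([ 0.0949, -0.283 , -0.0674]), 'ft_torque': array([-0.0187, -0.035 ,  0.0112]), 'gripper_width': 0.0914703629513805}
scene {'camera_matrix': array([[378.7364,   0.    , 319.5689],
       [  0.    , 378.7364, 194.4224],
       [  0.    ,   0.    ,   1.    ]]), 'T': array([[-0.1451, -0.5751,  0.8051,  1.2422],
       [ 0.9893, -0.0721,  0.1269,  0.1304],
       [-0.015 ,  0.8149,  0.5794,  0.6006],
       [ 0.    ,  0.    ,  0.    ,  1.    ]])}
top {'camera_matrix': array([[381.022 ,   0.    , 323.3909],
       [  0.    , 381.022 , 199.548 ],
       [  0.    ,   0.    ,   1.    ]]), 'T': array([[-0.0837,  0.9685, -0.2344,  0.334 ],
       [-0.9965, -0.0815,  0.0188,  0.0465],
       [-0.0009,  0.2351,  0.972 ,  1.1003],
       [ 0.    ,  0.    ,  0.    ,  1.    ]])}
```

View pics/top0.png

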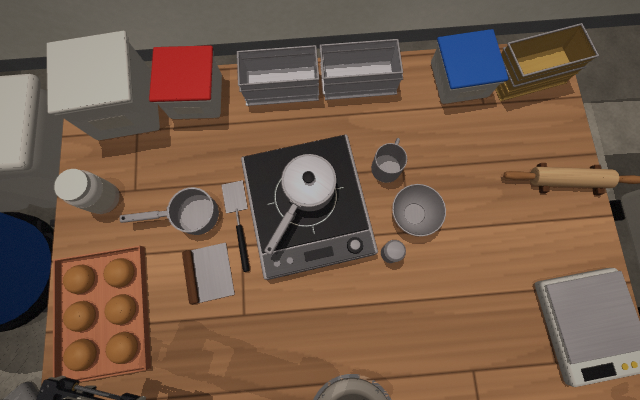

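View pics/scene0.png

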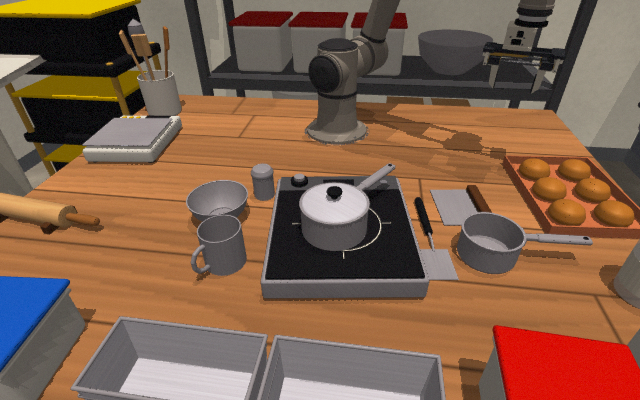

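The top view shows the hob at about (245–375, 137–277) with the pan's knob at (308,177), the handle tip at (270,250) and the start button at (355,245). The shaker is at (394,252), the jug at (390,160) and the bowl at (418,210). I'll crop closer to measure these.

Run:
```python
import cv2
im=cv2.imread("pics/top0.png")[130:285,235:425]
cv2.imwrite("pics/crop0.png",cv2.resize(im,None,fx=4,fy=4,interpolation=cv2.INTER_CUBIC)[:600])
```

```text
(no output)
```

View pics/crop0.png

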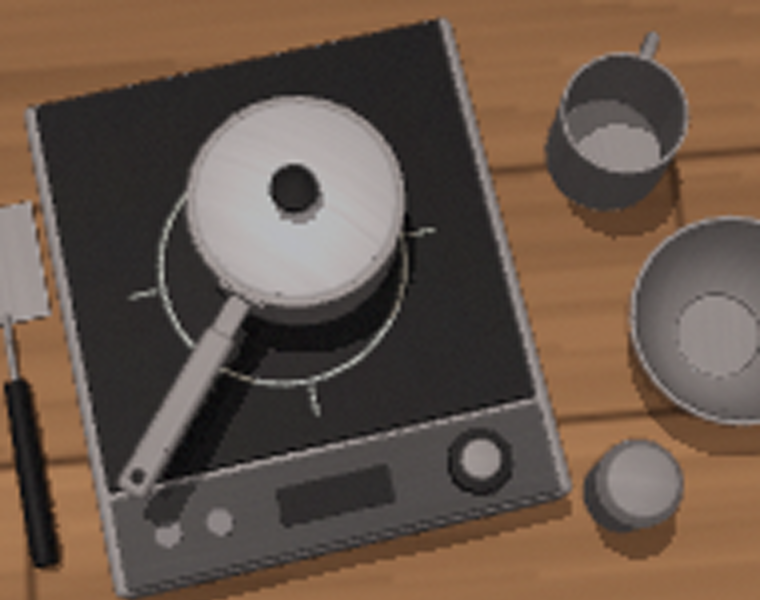

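The crop shows these pixel positions:
- **Glass corners:** (36,106), (441,20), (536,402) and (109,494).
- **Ring ticks:** (143,294), (423,231) and (313,385).
- **Lid:** centre about (297,200).
- **Handle:** tip (130,490), root (240,300).
- **Start button:** (481,459).

```bash
cat > h.py <<'E'
import numpy as np,cv2
from cell import env
np.set_printoptions(precision=4,suppress=True)
def ray(cam,u,v,z):
    p=env.camera_params(cam);K,T=p["camera_matrix"],p["T"]
    d=np.linalg.solve(K,[u,v,1.]);d=T[:3,:3]@(d*[1,-1,-1]);o=T[:3,3]
    return o+d*(z-o[2])/d[2]
def crop(u,v,z):return ray("top",235+u/4-.375,130+v/4-.375,z)
def yaw(v):return np.degrees(np.arctan2(v[1],v[0]))
E
python3 - <<'E'
from h import *
bl,br,fr,fl=[crop(*c,.066) for c in((36,106),(441,20),(536,402),(109,494))]
c=(bl+br+fr+fl)/4;print("glass",c,[np.linalg.norm(a-b) for a,b in((bl,br),(fl,fr),(bl,fl),(br,fr))])
x=(bl+br-fl-fr);x/=np.linalg.norm(x);y=np.array([-x[1],x[0],0]);print("yaw",yaw(x),yaw(bl+fl-br-fr)-90)
O=c-.032*x;print("ring",O+.02*x)
t=[crop(143,294,.066),crop(423,231,.066)];print("ring ticks",(t[0]+t[1])/2)
lid=crop(297,200,.066+.075);knob=crop(296,183,.172);tip=crop(133,487,.134);root=crop(240,300,.134)
print("lid",lid,"knob",knob,"tip",tip,np.linalg.norm((tip-lid)[:2]),"hyaw",yaw(tip-lid),yaw(tip-root))
print("btn",crop(481,459,.07));R=np.array([x,y])
for n,u,v,z in(("shaker",641,480,.09),("jug",625,105,.095),("bowl",735,320,.065)):
    p=crop(u,v,z);print(n,p,R@(p-O)[:2])
print("btn rel",R@(crop(481,459,.07)-O)[:2],"pan rel ring",R@(lid-O)[:2]-[.02,0])
from scipy.spatial.transform import Rotation as Ro
print(Ro.from_quat(env.state()["tcp_rot"]).as_matrix())
E
```

```text
glass [0.6096 0.0766 0.066 ] [np.float64(0.2991124191109817), np.float64(0.2967725571377434), np.float64(0.28430231399794603), np.float64(0.2873623409487347)]
yaw 7.758218365413787 7.686135831645657
ring [0.5977 0.075  0.066 ]
ring ticks [0.6    0.0752 0.066 ]
lid [0.6221 0.0613 0.141 ] knob [0.624  0.0607 0.172 ] tip [0.4445 0.1788 0.134 ] 0.2128928941870446 hyaw 146.51896549892794 146.81876678391782
btn [ 0.4509 -0.0479  0.07  ]Traceback (most recent call last):
  File "<stdin>", line 11, in <module>
ValueError: matmul: Input operand 1 has a mismatch in its core dimension 0, with gufunc signature (n?,k),(k,m?)->(n?,m?) (size 2 is different from 3)
```

```bash
cat >> h.py <<'E'
from scipy.spatial.transform import Rotation as Ro
def rel(p,yawdeg,P=None,Y=None):
    """shift along tool axes and turn (rad) to reach p with tool x at yawdeg (unwrapped by caller)"""
    s=env.state();R=Ro.from_quat(s["tcp_rot"]).as_matrix()
    d=R.T@(np.asarray(p)-s["eef_pos"]);t=-(yawdeg-yaw(R[:,0]))
    return np.r_[d,np.radians((t+180)%360-180)]
def lookabout():
    s=env.state();R=Ro.from_quat(s["tcp_rot"]).as_matrix();print("t",s["clock"],"p",s["eef_pos"],"yaw",yaw(R[:,0]),"down",R[:,1],"F",s["wrist_force"],"w",s["gripper_width"])
E
python3 - <<'E'
from h import *
lookabout()
O=np.array([.6096,.0766])-.032*np.array([.991,.134]);x=np.array([.991,.1345]);R=np.array([x,[-x[1],x[0]]])
for n,u,v,z in(("shaker",641,480,.09),("jug",625,105,.095),("bowl",735,320,.065),("btn",481,459,.07)):
    p=crop(u,v,z)[:2];print(n,p,R@(p-O))
print(rel([.478,.157,.24],-123.4))
E
```

```text
t 0.1 p [0.1574 0.5005 0.2401] yaw 72.5337124457844 down [-0.0006 -0.0012 -1.    ] F [-0.7814 -0.3815  0.3125] w 0.0920225999182423
shaker [ 0.426 -0.15 ] [-0.1804 -0.1999]
jug [ 0.6855 -0.1712] [ 0.0739 -0.2558]
bowl [ 0.5328 -0.234 ] [-0.0859 -0.2975]
btn [ 0.4509 -0.0479] [-0.142  -0.1021]
[-0.2314  0.0003 -0.4089 -2.8635]
```

Request:
arm_command(
  plan=[
    [1,-0.022,0,-0.038,0.145],
    [1,-0.044,0,-0.076,0.29],
    [1,-0.066,0,-0.114,0.435],
    [1,-0.088,0,-0.152,0.58],
    [1,-0.11,0,-0.19,0.725],
    [1,-0.132,0,-0.23,0.87],
    [1,-0.155,0,-0.27,1.015],
    [1,-0.178,0,-0.312,1.16],
    [1,-0.2,0,-0.354,1.305],
    [1,-0.22,0,-0.39,1.45],
  ],
)

```text
clock: 1.1
eef_pos: [0.4648, 0.172, 0.2405]
tcp_rot: [0.704, -0.067, 0.067, -0.704]
wrist_force: [1.1, 0.6, 0.5]
gripper_width: 0.0916
```

Request:
arm_command(
  plan=[
    [1,0,0,0,0.145],
    [1,0,0,0,0.29],
    [1,0,0,0,0.435],
    [1,0,0,0,0.58],
    [1,0,0,0,0.725],
    [1,0,0,0,0.87],
    [1,0,0,0,1.015],
    [1,0,0,0,1.16],
    [1,0,0,0,1.305],
    [1,0,0,0,1.45],
  ],
)

```text
clock: 2.1
eef_pos: [0.4633, 0.1739, 0.2404]
tcp_rot: [-0.483, 0.517, -0.517, 0.482]
wrist_force: [1.3, 0.9, 0.4]
gripper_width: 0.0918
```

Run:
```python
from h import *
lookabout()
print(rel([.478,.157,.24],-123.4),env.state()["joint_positions"])
```

```text
t 2.1 p [0.4633 0.1739 0.2404] yaw -93.96353306078379 down [-0.0008 -0.0001 -1.    ] F [1.294  0.9011 0.4453] w 0.09175206757834968
[0.0158 0.0004 0.0158 0.5138] [0.204  0.2876 1.604  0.0001 1.2508 1.8439]
```

Request:
arm_command(
  plan=[
    [1,0.005,0,0.005,0.13],
    [1,0.01,0,0.01,0.26],
    [1,0.016,0,0.016,0.39],
    [1,0.016,0,0.016,0.515],
    [1,0.016,0,0.016,0.515],
    [1,0.016,0,0.016,0.515],
  ],
)

```text
clock: 2.7
eef_pos: [0.4783, 0.157, 0.2405]
tcp_rot: [-0.338, 0.621, -0.621, 0.338]
wrist_force: [-0.4, -0.9, -0.8]
gripper_width: 0.0918
```

Run:
```python
from h import *
lookabout();p=env.camera_params("wrist");print(p)
cv2.imwrite("pics/w1.png",env.capture("wrist")[...,::-1])
def proj(P):
    q=np.linalg.inv(p["T"])@np.r_[P,1];q=p["camera_matrix"]@(q[:3]*[1,-1,-1]);return q[:2]/q[2]
t=env.state()["eef_pos"].copy();t[2]=.128;print("tcp at handle height px",proj(t))
```

```text
t 2.7 p [0.4783 0.157  0.2405] yaw -122.93621211580992 down [-0.0006  0.     -1.    ] F [-0.4116 -0.9379 -0.8273] w 0.09176252194540127
{'camera_matrix': array([[354.1814,   0.    , 323.0953],
       [  0.    , 354.1814, 198.0758],
       [  0.    ,   0.    ,   1.    ]]), 'T': array([[-0.544 ,  0.8064,  0.232 ,  0.5416],
       [-0.8391, -0.5227, -0.1508,  0.1171],
       [-0.0003, -0.2767,  0.961 ,  0.3846],
       [ 0.    ,  0.    ,  0.    ,  1.    ]])}
tcp at handle height px [324.4818 199.2   ]
```

View pics/w1.png

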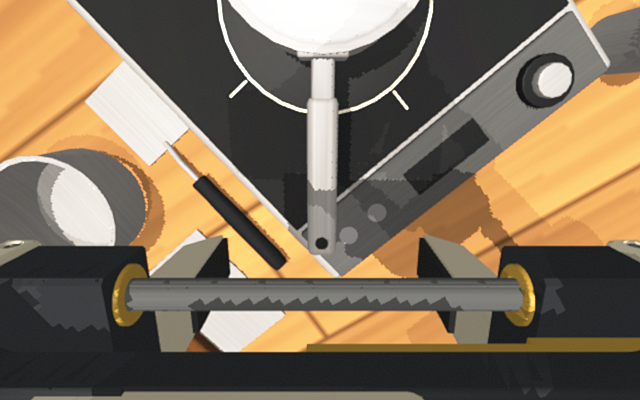

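The wrist view shows the handle centred under the jaws at column 322, against 324 for the TCP, and running straight up the image. I'll descend and grip.

Request:
arm_command(
  plan=[
    [1,0,0.03,0,0],
    [1,0,0.06,0,0],
    [1,0,0.09,0,0],
    [1,0,0.105,0,0],
    [1,0,0.116,0,0],
    [1,0,0.116,0,0],
  ],
)

```text
clock: 3.35
eef_pos: [0.4778, 0.157, 0.1236]
tcp_rot: [-0.338, 0.622, -0.621, 0.336]
wrist_force: [0.1, -0.1, 0.3]
gripper_width: 0.0921
```

Request:
arm_command(
  plan=[
    [0,0,0,0,0],
    [0,0,0,0,0],
    [0,0,0,0,0],
    [0,0,0,0,0],
    [0,0,0,0,0],
    [0,0,0,0,0],
    [0,0,0,0,0],
    [0,0,0,0,0],
  ],
  force=40,
)

```text
clock: 4.15
eef_pos: [0.4785, 0.157, 0.1247]
tcp_rot: [-0.337, 0.622, -0.622, 0.337]
wrist_force: [0.8, -0.5, 1.0]
gripper_width: 0.0324
```

```bash
cat > arc.py <<'E'
from h import *
# move pan axis A->ring B while handle turns; grasp radius r; rows relative to start pose in tool axes at start
def rows(A,B,h0,h1,r,z0,z1=None):
    s=env.state();R=Ro.from_quat(s["tcp_rot"]).as_matrix();n=int(np.ceil(abs(h1-h0)/5)/10+.999)*10
    f=lambda k:np.r_[A+(B-A)*k,0]+r*np.array([np.cos(np.radians(h0+(h1-h0)*k)),np.sin(np.radians(h0+(h1-h0)*k)),0])
    P=[f(i/n) for i in range(n+1)]
    for c in range(0,n,10):
        a=np.radians((h1-h0)*c/n);Rc=Ro.from_euler("z",a).as_matrix()@R
        print([[0]+[round(float(v),3) for v in np.r_[Rc.T@(P[c+i]-P[c]),-np.radians((h1-h0)*i/n)]] for i in range(1,11)])
E
python3 - <<'E'
from arc import *
lookabout();s=env.state();hy=yaw(Ro.from_quat(s["tcp_rot"]).as_matrix()[:,0])+270
A=np.array([.6225,.061]);r=np.linalg.norm(A-s["eef_pos"][:2]);print("h",hy,"dir",yaw(np.r_[s["eef_pos"][:2]-A,0]),r)
u=np.radians(hy);A=s["eef_pos"][:2]-.175*np.array([np.cos(u),np.sin(u)]);print(A)
rows(A,np.array([.598,.075]),hy,277.7,.175,0)
E
```

```text
t 4.15 p [0.4785 0.157  0.1247] yaw -123.12747291165738 down [ 0.      0.0001 -1.    ] F [ 0.7653 -0.5247  1.0416] w 0.03236682465705804
h 146.87252708834262 dir 146.3223531659971 0.17304054420179676
[0.6251 0.0613]
[[0, 0.013, -0.0, -0.0, -0.076], [0, 0.027, -0.0, 0.0, -0.152], [0, 0.04, -0.0, 0.002, -0.228], [0, 0.053, -0.0, 0.004, -0.304], [0, 0.066, -0.0, 0.007, -0.381], [0, 0.078, -0.0, 0.012, -0.457], [0, 0.09, -0.0, 0.017, -0.533], [0, 0.101, -0.0, 0.023, -0.609], [0, 0.112, -0.0, 0.03, -0.685], [0, 0.122, -0.0, 0.038, -0.761]]
[[0, 0.013, -0.0, -0.0, -0.076], [0, 0.025, -0.0, 0.0, -0.152], [0, 0.038, -0.0, 0.002, -0.228], [0, 0.05, -0.0, 0.005, -0.304], [0, 0.062, -0.0, 0.009, -0.381], [0, 0.073, -0.0, 0.013, -0.457], [0, 0.085, -0.0, 0.019, -0.533], [0, 0.095, -0.0, 0.025, -0.609], [0, 0.105, -0.0, 0.032, -0.685], [0, 0.115, -0.0, 0.04, -0.761]]
[[0, 0.012, -0.0, 0.0, -0.076], [0, 0.025, -0.0, 0.002, -0.152], [0, 0.037, -0.0, 0.004, -0.228], [0, 0.048, -0.0, 0.007, -0.304], [0, 0.06, -0.0, 0.012, -0.381], [0, 0.071, -0.0, 0.017, -0.457], [0, 0.082, -0.0, 0.023, -0.533], [0, 0.092, -0.0, 0.03, -0.609], [0, 0.102, -0.0, 0.038, -0.685], [0, 0.111, -0.0, 0.047, -0.761]]
```

Request:
arm_command(
  plan=[
    [0,0,0,0,0],
    [0,0,0,0,0],
    [0,0,0,0,0],
    [0,0,0,0,0],
    [0,0,0,0,0],
    [0,0,0,0,0],
  ],
)

```text
clock: 4.75
eef_pos: [0.4785, 0.157, 0.1247]
tcp_rot: [-0.337, 0.622, -0.622, 0.337]
wrist_force: [0.7, -0.1, 0.1]
gripper_width: 0.0215
```

Request:
arm_command(
  plan=[
    [0,0.013,0,0,-0.076],
    [0,0.027,0,0,-0.152],
    [0,0.04,0,0.002,-0.228],
    [0,0.053,0,0.004,-0.304],
    [0,0.066,0,0.007,-0.381],
    [0,0.078,0,0.012,-0.457],
    [0,0.09,0,0.017,-0.533],
    [0,0.101,0,0.023,-0.609],
    [0,0.112,0,0.03,-0.685],
    [0,0.122,0,0.038,-0.761],
  ],
)

```text
clock: 5.75
eef_pos: [0.4441, 0.0331, 0.1248]
tcp_rot: [-0.544, 0.451, -0.452, 0.544]
wrist_force: [3.9, -2.5, -3.8]
gripper_width: 0.0214
```

Run:
```python
from h import *
lookabout();print(env.state()["joint_positions"]);cv2.imwrite("pics/top1.png",cv2.resize(env.capture("top")[130:280,225:425,::-1],None,fx=3,fy=3))
```

```text
t 5.75 p [0.4441 0.0331 0.1248] yaw -79.44317559365486 down [ 0.0014 -0.0003 -1.    ] F [ 3.9221 -2.5191 -3.8336] w 0.021412901588603497
[-0.098   0.34    1.8975 -0.0001  0.9027  1.2886]
```

View pics/top1.png

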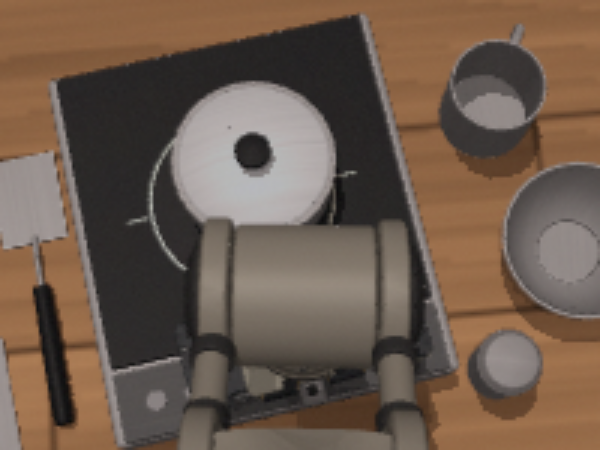

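The view shows the pan turning with the gripper. Its knob is at crop (253,152) and the bystanders haven't moved. I'll carry on with the arc.

Request:
arm_command(
  plan=[
    [0,0.013,0,0,-0.076],
    [0,0.025,0,0,-0.152],
    [0,0.038,0,0.002,-0.228],
    [0,0.05,0,0.005,-0.304],
    [0,0.062,0,0.009,-0.381],
    [0,0.073,0,0.013,-0.457],
    [0,0.085,0,0.019,-0.533],
    [0,0.095,0,0.025,-0.609],
    [0,0.105,0,0.032,-0.685],
    [0,0.115,0,0.04,-0.761],
  ],
)

```text
clock: 6.8
eef_pos: [0.5051, -0.0723, 0.1248]
tcp_rot: [-0.672, 0.217, -0.219, 0.673]
wrist_force: [3.6, 0.5, -3.1]
gripper_width: 0.0215
```

Request:
arm_command(
  plan=[
    [0,0.012,0,0,-0.076],
    [0,0.025,0,0.002,-0.152],
    [0,0.037,0,0.004,-0.228],
    [0,0.048,0,0.007,-0.304],
    [0,0.06,0,0.012,-0.381],
    [0,0.071,0,0.017,-0.457],
    [0,0.082,0,0.023,-0.533],
    [0,0.092,0,0.03,-0.609],
    [0,0.102,0,0.038,-0.685],
    [0,0.111,0,0.047,-0.761],
  ],
)

```text
clock: 7.8
eef_pos: [0.622, -0.0993, 0.1247]
tcp_rot: [0.706, 0.048, -0.048, -0.705]
wrist_force: [1.1, -0.0, 0.5]
gripper_width: 0.0214
```

Run:
```python
from h import *
lookabout();print(env.state()["joint_positions"]);cv2.imwrite("pics/top2.png",cv2.resize(env.capture("top")[130:280,225:425,::-1],None,fx=4,fy=4,interpolation=cv2.INTER_CUBIC))
cv2.imwrite("pics/sc2.png",env.capture("scene")[...,::-1])
```

```text
t 7.8 p [ 0.622  -0.0993  0.1247] yaw 7.7789024474099735 down [ 0.0003 -0.0003 -1.    ] F [ 1.135  -0.0402  0.4549] w 0.0214176871775902
[-0.2798  0.6348  1.3697 -0.0003  1.1367 -0.4154]
```

View pics/top2.png

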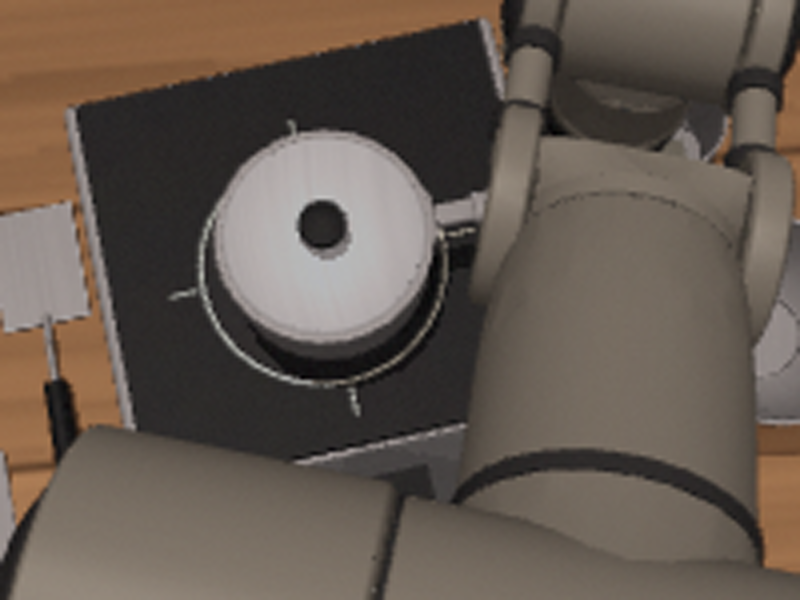

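The pan now sits on the ring. The lid centre is at about (325,237), the knob at (323,223), and the ring ticks are at (183,295), (463,231), (292,127) and (354,402).

Run:
```python
from h import *
c=lambda u,v,z:ray("top",225+u/4-.375,130+v/4-.375,z)
t=[c(*q,.066) for q in((183,295),(463,231),(292,127),(354,402))]
print("ring",(t[0]+t[1])/2,(t[2]+t[3])/2,"lid",c(325,237,.141),"knob",c(323,223,.172))
print("tool-based",[.622-.175*.134,-.0993+.175*.991])
```

```text
ring [0.5996 0.0752 0.066 ] [0.6007 0.0761 0.066 ] lid [0.5976 0.071  0.141 ] knob [0.5984 0.0708 0.172 ]
tool-based [0.59855, 0.074125]
```

The pan is about 5 mm off, inside the tolerance. I'll nudge it while it is still gripped, then release and rise.

Request:
arm_command(
  plan=[
    [0,0.001,0,0.002,0],
    [0,0.002,0,0.004,0],
    [0,0.002,0,0.004,0],
    [0,0.002,0,0.004,0],
  ],
)

```text
clock: 8.3
eef_pos: [0.6222, -0.0955, 0.1247]
tcp_rot: [0.706, 0.047, -0.047, -0.705]
wrist_force: [0.8, -6.0, -0.3]
gripper_width: 0.0215
```

Request:
arm_command(
  plan=[
    [0.7,0,0,0,0],
    [0.7,0,0,0,0],
    [0.7,0,0,0,0],
    [0.7,0,0,0,0],
    [0.7,0,0,0,0],
    [0.7,0,0,0,0],
    [0.7,0,0,0,0],
    [0.7,0,0,0,0],
    [0.7,0,0,0,0],
  ],
)

```text
clock: 9.2
eef_pos: [0.6228, -0.0946, 0.1247]
tcp_rot: [-0.705, -0.047, 0.047, 0.706]
wrist_force: [0.7, 0.1, 0.1]
gripper_width: 0.0645
```

Request:
arm_command(
  plan=[
    [0.7,0,-0.02,0,0],
    [0.7,0,-0.05,0,0],
    [0,0,-0.09,0,0],
    [0,0,-0.1,0,0],
    [0,0,-0.1,0,0],
  ],
)

```text
clock: 9.7
eef_pos: [0.6236, -0.0949, 0.2268]
tcp_rot: [0.706, 0.049, -0.046, -0.705]
wrist_force: [0.6, 0.8, -1.0]
gripper_width: 0.0446
```

Run:
```python
from h import *
lookabout();print(rel([.4509,-.0479,.2],7.7))
```

```text
t 9.7 p [ 0.6236 -0.0949  0.2268] yaw 7.679267638429157 down [ 0.0042 -0.0011 -1.    ] F [ 0.611   0.7698 -0.9987] w 0.04463317220534804
[-0.165   0.026   0.0697 -0.0004]
```

Request:
arm_command(
  plan=[
    [0,-0.04,0,0.017,0],
    [0,-0.08,0,0.034,0],
    [0,-0.12,0,0.051,0],
    [0,-0.15,0,0.065,0],
    [0,-0.165,0,0.07,0],
    [0,-0.165,0,0.07,0],
    [0,-0.165,0,0.07,0],
    [0,-0.165,0,0.07,0],
    [0,-0.165,0,0.07,0],
  ],
)

```text
clock: 10.6
eef_pos: [0.4506, -0.0476, 0.2242]
tcp_rot: [-0.705, -0.047, 0.047, 0.706]
wrist_force: [-0.5, 0.1, -0.1]
gripper_width: 0.0002
```

Run:
```python
from h import *
lookabout();p=env.camera_params("wrist")
w=env.capture("wrist")[...,::-1]
def proj(P):
    q=np.linalg.inv(p["T"])@np.r_[P,1];q=p["camera_matrix"]@(q[:3]*[1,-1,-1]);return q[:2]/q[2]
t=env.state()["eef_pos"].copy()
for z in(.066,.075): t[2]=z;print("tcp px",proj(t))
t=env.capture("top")[130:280,225:425,::-1]
cv2.imwrite("pics/w3.png",w);cv2.imwrite("pics/top3.png",cv2.resize(t,None,fx=4,fy=4,interpolation=cv2.INTER_CUBIC))
```

```text
t 10.6 p [ 0.4506 -0.0476  0.2242] yaw 7.6652861563315255 down [-0.0005  0.0003 -1.    ] F [-0.5028  0.1231 -0.1425] w 0.00015808328725407849
tcp px [322.1111 185.3233]
tcp px [322.0807 187.8568]
```

View pics/w3.png

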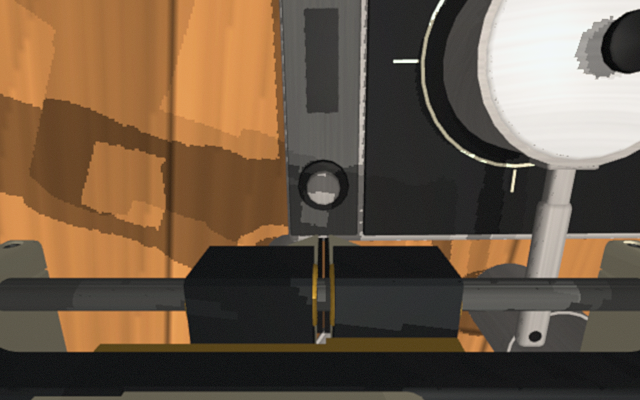

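View pics/top3.png

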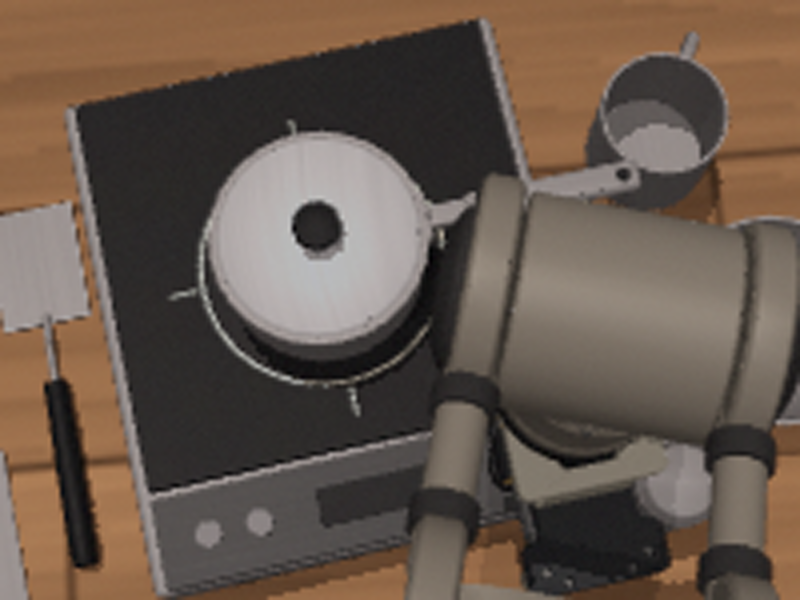

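In the wrist view the button is at (322,186), directly under the TCP. In the top view the lid is centred at (319,239) and the handle tip is at (626,176), with the pan still in place. I'll descend to just above the button and check the pan's angle at the same time.

Request:
arm_command(
  plan=[
    [0,0,0.03,0,0],
    [0,0,0.06,0,0],
    [0,0,0.09,0,0],
    [0,0,0.115,0,0],
    [0,0,0.12,0,0],
    [0,0,0.12,0,0],
  ],
)

```text
clock: 11.3
eef_pos: [0.4498, -0.0473, 0.1043]
tcp_rot: [-0.705, -0.047, 0.048, 0.706]
wrist_force: [1.1, 0.1, -0.1]
gripper_width: 0.0004
```

Run:
```python
from h import *
c=lambda u,v,z:ray("top",225+u/4-.375,130+v/4-.375,z)
a,b=c(319,239,.141),c(630,175,.134);print("lid",a,"yaw",yaw(b-a),np.linalg.norm(b-a));lookabout()
```

```text
lid [0.5966 0.075  0.141 ] yaw -82.22911843857108 0.2105455644578412
t 11.3 p [ 0.4498 -0.0473  0.1043] yaw 7.675564481334912 down [-0.0016  0.0006 -1.    ] F [ 1.1012  0.0746 -0.0886] w 0.0003967757939507759
```

Request:
arm_command(
  plan=[
    [0,0,0.003,0,0],
    [0,0,0.006,0,0],
    [0,0,0.009,0,0],
    [0,0,0.012,0,0],
    [0,0,0.012,0,0],
  ],
)

```text
clock: 11.8
eef_pos: [0.4509, -0.0476, 0.0945]
tcp_rot: [0.706, 0.048, -0.046, -0.705]
wrist_force: [-2.7, 0.7, 16.6]
gripper_width: 0.0005
```

The force reads 16.6 N, well above the spring's 5 N. To be sure this is the button's end stop and not its collar, I'll back off in steps and read the spring force.

Request:
arm_command(
  plan=[
    [0,0,-0.002,0,0],
    [0,0,-0.002,0,0],
    [0,0,-0.002,0,0],
  ],
)

```text
clock: 12.1
eef_pos: [0.4508, -0.0475, 0.0953]
tcp_rot: [0.706, 0.048, -0.046, -0.705]
wrist_force: [2.3, -0.0, 5.2]
gripper_width: 0.0003
```

Request:
arm_command(
  plan=[
    [0,0,-0.002,0,0],
    [0,0,-0.002,0,0],
    [0,0,-0.002,0,0],
  ],
)

```text
clock: 12.4
eef_pos: [0.4502, -0.0474, 0.0968]
tcp_rot: [0.706, 0.048, -0.047, -0.705]
wrist_force: [2.4, -1.2, 3.5]
gripper_width: 0.0003
```

Request:
arm_command(
  plan=[
    [0,0,-0.002,0,0],
    [0,0,-0.002,0,0],
    [0,0,-0.002,0,0],
  ],
)

```text
clock: 12.7
eef_pos: [0.4496, -0.0472, 0.0985]
tcp_rot: [-0.705, -0.047, 0.048, 0.706]
wrist_force: [0.9, -0.7, 2.3]
gripper_width: 0.0004
```

Request:
arm_command(
  plan=[
    [0,0,-0.002,0,0],
    [0,0,-0.002,0,0],
    [0,0,-0.002,0,0],
  ],
)

```text
clock: 13.0
eef_pos: [0.4493, -0.0471, 0.1004]
tcp_rot: [-0.705, -0.047, 0.048, 0.706]
wrist_force: [0.1, 0.5, -0.7]
gripper_width: 0.0001
```

The force falls as 5.2, 3.5, 2.3 and then 0 N over about 5 mm, so this is the button's spring and it was fully pressed. I'll retract now.

Request:
arm_command(
  plan=[
    [0,0,-0.03,0,0],
    [0,0,-0.07,0,0],
    [0,0,-0.11,0,0],
    [0,0,-0.14,0,0],
    [0,0,-0.15,0,0],
    [0,0,-0.15,0,0],
    [0,0,-0.15,0,0],
    [0,0,-0.15,0,0],
  ],
)

```text
clock: 13.8
eef_pos: [0.4491, -0.0471, 0.249]
tcp_rot: [-0.705, -0.046, 0.049, 0.706]
wrist_force: [-0.7, 0.3, -0.1]
gripper_width: 0.0003
```

Run:
```python
from h import *
lookabout();cv2.imwrite("pics/top4.png",cv2.resize(env.capture("top")[110:290,110:460,::-1],None,fx=2.2,fy=2.2,interpolation=cv2.INTER_CUBIC))
```

```text
t 13.8 p [ 0.4491 -0.0471  0.249 ] yaw 7.678639886463942 down [-0.0035  0.0011 -1.    ] F [-0.6728  0.2756 -0.107 ] w 0.0003390975812893
```

View pics/top4.png

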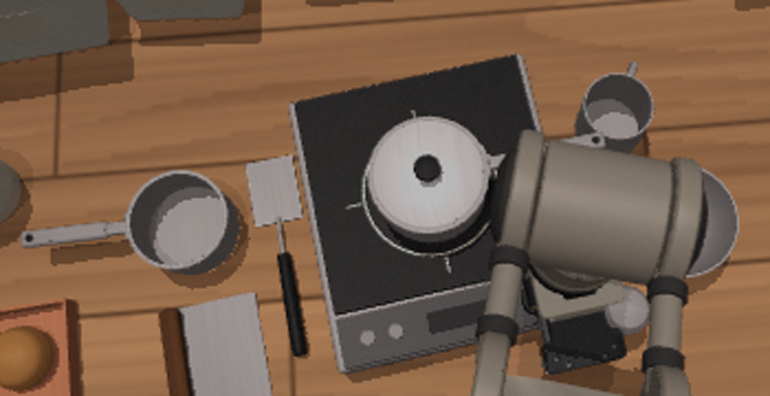

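The pan is still centred on the ring with its handle to the right (tip at (597,140)), and the bystanders haven't visibly moved. The arm is clear, so I'll hand in.

```bash
python3 -c "
from cell import env
print(env.sign_off())"
```

```text
the job is handed in; nothing more can be done
None
```

The saucepan is on the ring with its handle pointing right, the start button has been pressed, and the job was handed in at about 14 s. The sign-off gives no verdict.

I gripped the handle and slid the pan through an arc of about 131° on the glass. I nudged it about 4 mm onto the ring, released it, then pressed the button with the closed fingertips.

My last checks:
- **Position:** the pan's axis measured (0.597, 0.075) m against the ring's (0.600, 0.075) m, about 4 mm off where 18 mm is allowed.
- **Handle direction:** it measured -82.2° against a target of -82.3°. The distance from pan axis to handle tip came out at about 211 mm instead of 218 mm, which I put down to pixel reading error.
- **Button:** the force reached 16.6 N at the end stop, then fell from 5.2 N to zero over about 5 mm as I backed off. I read that as a full press with the button springing back; I had no direct reading of the joint.
- **Surroundings:** the last picture showed the visible bystanders unmoved, though the arm partly hid the bowl and the shaker. I did not measure their final positions. The arm was clear of everything, about 0.25 m above the bench.

No check failed.

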